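Jack up the front of a bench instrument and hold it

TASK

The small beaker stands in front of the instrument where the hand jack has to go, and the jack stands on the black rubber mat: swap them, so that the beaker stands upright on the mat and the jack stands on the table with its round saddle centred under the instrument's lift pad, which is under the tab that sticks out at the front, below the round metal boss. Then give the jack's handle one full stroke down as a trial and let it come all the way up again, and finally push the handle fully down once more and finish while still holding it down, so that the jack alone keeps the instrument's front raised. Do not tip the beaker over, knock the instrument or disturb the other things on the table.

Things in the scene. Friction and masses are not known exactly. Their poses are not given: they have to be found in the camera images.
- stand: Fixed stand of the white box-shaped instrument (280 mm wide). Origin on the table (z = 0) straight below the lift pad; x points from the pad into the instrument, y to its left. Two posts, 14 mm radius, at x = 46, y = +-135 mm carry the plate's front; between them it is open 78 mm high to x = 130 mm. The table at x = -180 to -100 mm, y = 100 to 180 mm is clear.
- boss (a point): Top centre of a round steel boss, 20 mm across, 8 mm high, on an aluminium tab and straight above the lift pad; 96 mm above the table. The tab, 50 mm wide, 8 mm thick, underside 80 mm up, sticks out of the plate's front edge (at stand x = 30 mm) to 28 mm in front of the pad's centre. The housing's front face is at stand x = 42 mm (knobs to 33 mm), its top 201 mm up
- lift_pad (a point): Centre of the underside of the lift pad, a black rubber disc 36 mm across under the tab, facing down, 74 mm above the table at rest. It rises with the instrument.
- instrument (a joint): Tilt of the instrument about its rear hinge, rad: 0 resting on the front posts, grows as the front is raised (about 0.12 with the jack fully up; the pad is 140 mm from the hinge). It weighs about 2 kg; about 7 to 10 N at the pad lifts it
- mat: Black rubber mat lying fixed on the table, 250 mm (its x) by 110 mm (its y), 3 mm thick; origin at the centre of its underside.
- jack: Loose grey steel hand jack, 0.7 kg, standing on the mat, roughly along it. Origin on its underside below the middle of the pump block; x towards the saddle (the handle points to -x), z up. Base plate 70 mm wide, 10 mm thick, x = -107 to +111 mm. Upright cylinder 40 mm across (foot 48 mm), 50 mm high, at x = +80 mm, carries ram and saddle.
- block_top (a point): Centre of the top of the jack's pump block, 70 mm straight above the jack's origin. The block is 50 mm long (jack x) and 30 mm wide (jack y), sides plain down to the base plate: grip it across the 30 mm to carry the jack. On its handle side two pivot lugs, 28 mm wide over both, rise to 80 mm
- saddle (a point): Centre of the top face of the jack's saddle, a steel disc 30 mm across at x = +80 mm of the jack; 62 mm above the jack's underside when lowered, rises by 30 mm with a full stroke.
- handle (a joint): Angle of the jack's handle, rad: 0 fully up (its spring returns it there), 0.5 fully down at its stop. Pivot at jack x = -18 mm, 70 mm above its underside. The saddle rises 60 mm per rad and meets the pad at about 0.2. About 2 to 3 N at the paddle starts it; 10 to 14 N holds it fully down under the instrument
- paddle (a point): Centre of the top face of the black paddle at the handle's end, 44 mm long, 30 mm wide, 78 mm from the pivot. Handle up: 92 mm behind the jack's origin (jack -x), 96 mm above its underside, sloping 0.27 rad; fully down: 57 mm above it, 95 mm behind. Push it down from above with closed fingers
- beaker: Loose glass beaker, 53 mm across the rim, 48 mm across the wall, 62 mm high, about 0.09 kg; origin at the centre of its underside. It starts upright about 90 to 120 mm in front of the lift pad.
- wash_bottle: white squeeze bottle, 68 mm across, 169 mm high; bystander
- vial_a: small glass vial, 16 mm across, 38 mm high; bystander
- vial_b: small glass vial, 16 mm across, 38 mm high; bystander
- filter: small disc filter, 26 mm across, 14 mm high; bystander
- screwdriver: screwdriver lying down, 172 mm long, 25 mm thick; bystander
- spanner: small flat spanner, 110 mm long; bystander
- tape: roll of masking tape lying flat, 100 mm across, 25 mm high; bystander
Mind the look-alikes: they are no part of the job. What is shaped like the beaker but green is not meant.

How it is judged:
On the way, in this order (a step that is already met when the one before it is completed fails the run):
1. swapped: the beaker stands released on the mat and the jack stands released on the table with its saddle under the lift pad, handle up (horizontal distance between saddle and lift_pad below 0.015 m and angle between each of jack, beaker's own z axis and vertical below 0.12 rad and height (world z) of jack below 0.006 m and x of beaker in the frame of mat between -0.115 and 0.115 m and y of beaker in the frame of mat between -0.048 and 0.048 m and height (world z) of beaker below 0.01 m and contact force between the fingers and beaker below 0.2 N and linear speed of beaker below 0.02 m/s and contact force between the fingers and jack below 0.2 N and value of joint handle below 0.1 rad), for 0.2 s.
2. trial stroke: the handle is pushed fully down and the instrument rises (value of joint handle above 0.42 rad and value of joint instrument above 0.07 rad), for 0.1 s.
3. the handle is let all the way up again (value of joint handle below 0.06 rad and value of joint instrument below 0.02 rad), for 0.1 s.
At the end, for the whole second after the job is handed in: Beaker upright, released, its centre on the mat; jack flat on the table, saddle within 15 mm of the lift pad (from above); fingers hold the handle down (over 0.42 rad, over 1.5 N); the saddle carries the instrument, tilted over 0.07 rad, and the robot does not touch it (all of step 2 and horizontal distance between saddle and lift_pad below 0.015 m and angle between each of jack, beaker's own z axis and vertical below 0.12 rad and height (world z) of jack below 0.006 m and x of beaker in the frame of mat between -0.115 and 0.115 m and y of beaker in the frame of mat between -0.048 and 0.048 m and height (world z) of beaker below 0.01 m and contact force between the fingers and beaker below 0.2 N and linear speed of beaker below 0.02 m/s and contact force between the fingers and handle above 1.5 N and contact force between ram and instrument above 2 N and contact force between each of the arm, the fingers and instrument below 0.3 N); the arm keeps its last pose, push and grip.
It fails at once if the beaker is tipped over (angle between beaker's own z axis and vertical above 0.7 rad).
It fails at once if another thing on the table is pushed more than 30 mm (distance of any of wash_bottle, vial_a, vial_b, filter, screwdriver, spanner, tape from where it was at the start of the episode above 0.03 m).
It fails at once if the robot lifts or strikes the instrument with more than 15 N (contact force between any of the arm, the fingers and instrument above 15 N).
It also fails if it takes over 72 s, if anything falls off the work surface, if the arm or the gripper's body presses on something with over 40 N, if the wrist force passes 120 N, or if a joint passes its speed limit or range.

ROBOT

A 6-joint arm with a two-finger parallel gripper is mounted at the origin on a cart in front of the work surface, level with it; the furniture and walls round the work are solid. World frame = base frame: x ahead of the robot, y to its left, z up, the work surface at z = 0. Lengths are in m, angles in rad, forces in N, time in s.
With the tool pointing down it reaches from about 0.25 to 0.775 m from the base axis. Payload 4 kg.
Tool frame: the origin (TCP) lies at the very end of the fingers, on their centre line; the grasp point (between the pads) lies 19 mm behind it; z points along the fingers, y is the line along which they close (so a half turn about z gives the same grasp; the last joint's range is limited). The gripper opens to 94 mm and grips with 3 to 60 N. Pads are 16 mm wide; open, the fingers measure 119 mm over their backs; the gripper's body (75 mm by 177 mm) begins 78 mm behind the grasp point.
Start: joints at [-1.225, 0.087, 1.371, -0, 1.684, -0.103], TCP at [0.239, -0.496, 0.206] pointing down, gripper open.
Joint ranges: [-3.1, 3.1], [-0.76, 2.03], [0.27, 2.55], [-1.08, 4.22], [0.17, 2.65], [-2.57, 2.57]. Speed limits (rad/s): [2.79, 2.79, 3.14, 3.14, 3.14, 3.14].

INTERFACE

Orientations are given as a 3x3 rotation matrix whose columns are the frame's x, y, z axes.
In Python, from workcell import ctrl gives the robot as it stands.
- The arm moves only by the shell command python3 -m crank 'ROWS' [FORCE]. ROWS is JSON, a list that holds one entry, the list of rows, each a list of 7 numbers: the closure, from -1 (fully open) to 1 (shut), then the shift along the world's x, y, z scaled (see below), then the turn, a rotation vector about the world's x, y, z scaled (see below). A call has 1 to 5 rows; each row shifts and turns the commanded pose from where the row before left it; what a row does not reach is not made up. The controller multiplies each number of a shift by 0.075 m and each number of a turn by pi rad. A row lasts 1/8 s, in which the tool goes at most 62.5 mm and 10.7 degrees, less where a joint would pass 70% of its speed; a pose out of reach is approached as far as the arm can. A call with a number of a shift or a turn outside -1 to 1 is refused whole. A call with a gripper value outside its range is refused whole. The fingers move at their own pace and stop on an object; FORCE is the grip in N (left out, the last holds). Time passes only in rows, so rows that do not move let the fingers close. It gives the time, the measured TCP pose, the force, the opening and the grip force at its end, in the units of the state.
- ctrl.state(): the state, without advancing time (a new reading comes with each control period).
- ctrl.read_camera(name): name is "scene" or "top"; returns the picture (420x560x3 uint8, red, green, blue); there is no depth.
- ctrl.calibration(name): a dict with "fovy" (degrees; the focal length in pixels is half the picture's height over the tangent of half this angle, whatever the lens; pixels are square), "cx", "cy" (the principal point, pixels), "R" (3x3) and "t" (3): a world point X has camera coordinates R X + t. Camera axes: x right, y down, z forward; pixel columns grow to the right and rows downward; lengths in m; the calibration is good to about 2 mm. A picture is of the moment at which its call begins. calibration takes no time and is no camera call.
- ctrl.hand_in(): hands the job in; it is judged then, once.
The state is a dict: "time": time; "joint_positions": joint angles; "qd": joint speeds; "tau": joint torques, N m; "eef_pos": TCP position; "tcp_rot": TCP orientation; "contact_force": force on the tool from outside, world axes, zero at the start; "wrist_torque": the same for the moment, N m; "opening": finger opening in m; "grip_force": force on a finger pad.
Only numpy, scipy, OpenCV 4.12 (cv2) and the standard library are available. Lean on these libraries where they do the work, as an engineer would, in place of code of your own. Each camera call takes 0.05 s, during which the arm holds its last target. There are 200 camera calls.

## Working session

There is one attempt and no reset: what is moved stays moved. The work goes in short steps, Python scripts to look and compute and a shell command to move; the robot and the scene stay as the last step left them, time stands still between calls to the robot, and variables do not carry over. Pictures are saved under pics/ and viewed, at most 10 in all, crops included, and the job is handed in when it is done.

```bash
mkdir -p pics; ls; python3 - <<'E'
from workcell import ctrl
import cv2
for n in ("scene","top"):
    im=ctrl.read_camera(n); cv2.imwrite(f"pics/{n}0.png",im[:,:,::-1]); c=ctrl.calibration(n); print(n,c)
s=ctrl.state(); print(s['time'],s['eef_pos'],s['tcp_rot'],s['opening'])
E
```

```text
pics
scene {'fovy': 44.15259087912583, 'cx': 278.66992113675553, 'cy': 220.33570379017402, 'R': array([[-0.58140566, -0.81353047, -0.01164627],
       [-0.34120811,  0.25679583, -0.90423057],
       [ 0.73860984, -0.52175097, -0.42688574]]), 't': array([0.32494551, 0.28921845, 1.11009285])}
top {'fovy': 49.206609040751, 'cx': 272.4718171794854, 'cy': 210.28186600950565, 'R': array([[-0.00955321, -0.99993636,  0.00600173],
       [-0.98532207,  0.00839023, -0.17049933],
       [ 0.17043812, -0.00754245, -0.98533951]]), 't': array([-0.02006871,  0.56354108,  1.4903468 ])}
0.1 [ 0.2384478  -0.49506564  0.20446109] [[ 9.00984265e-01  4.33851231e-01 -6.81068713e-04]
 [ 4.33851726e-01 -9.00982399e-01  1.84292325e-03]
 [ 1.85923598e-04 -1.95592769e-03 -9.99998070e-01]] 0.09422617621782096
```

View pics/scene0.png

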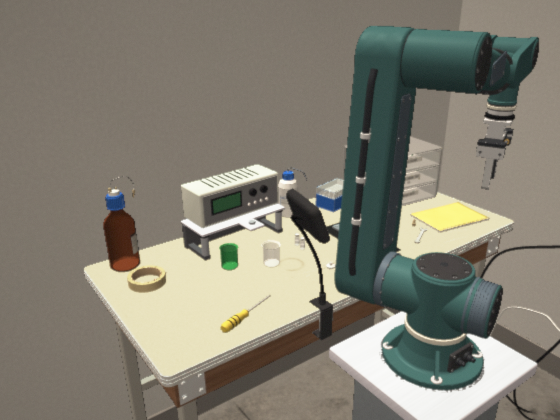

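View pics/top0.png

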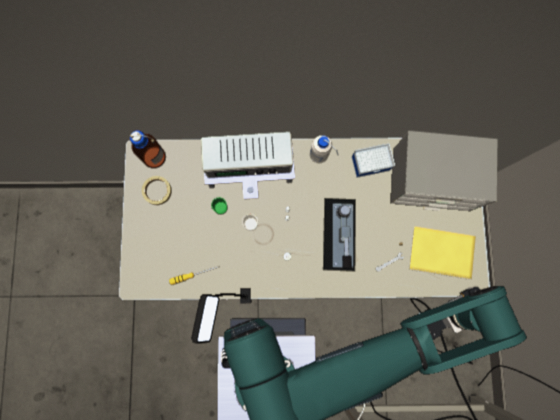

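The top view shows the clear beaker at (250,223), a green look-alike at (220,207), and a ring mark at (263,234). The jack is on the black mat at (340,234), with its saddle towards the instrument (346,210). The boss is at (250,189), and a lamp stands at the front edge (205,318). I choose the clear beaker and check it in one close crop.

```bash
cat > h.py <<'E'
from workcell import ctrl
import cv2, numpy as np
def f(c): return 210/np.tan(np.radians(c['fovy']/2))
def ray(n,u,v):
    c=ctrl.calibration(n); F=f(c); R=c['R'];t=c['t']
    return -R.T@t, R.T@np.array([(u-c['cx'])/F,(v-c['cy'])/F,1])
def at(n,u,v,z):
    o,d=ray(n,u,v); return (o+d*(z-o[2])/d[2])
def pix(n,X):
    c=ctrl.calibration(n); p=c['R']@np.asarray(X)+c['t']; return p[:2]/p[2]*f(c)+[c['cx'],c['cy']]
def two(p,q):  # top pixel, scene pixel
    a,d=ray('top',*p); b,e=ray('scene',*q)
    s=np.linalg.lstsq(np.c_[d,-e],b-a,rcond=None)[0]; P=a+d*s[0];Q=b+e*s[1]
    return (P+Q)/2, np.linalg.norm(P-Q)
def save(n,name,box=None,k=1):
    im=ctrl.read_camera(n)
    o=im
    if box: x0,y0,x1,y1=box; o=im[y0:y1,x0:x1]
    cv2.imwrite(f'pics/{name}.png',cv2.resize(o,None,fx=k,fy=k,interpolation=cv2.INTER_CUBIC)[:,:,::-1]); return im
E
python3 - <<'E'
from h import *
save('top','crop1',(195,125,395,275),4)
for nm,u,v,z in [('boss',250,189,.096),('beaker',250,223,.062),('green',220,207,.06),('blocktop',345,234,.07),('saddle',346,210,.065),('lamp',205,318,.3)]:
    print(nm,at('top',u,v,z).round(3))
print(two((205,318),(305,215)))
E
```

```text
boss [0.626 0.048 0.096]
beaker [0.519 0.05  0.062]
green [0.574 0.15  0.06 ]
blocktop [ 0.479 -0.262  0.07 ]
saddle [ 0.559 -0.269  0.065]
lamp [0.228 0.161 0.3  ]
(array([0.22825031, 0.16325379, 0.29210675]), np.float64(0.0033579723926067716))
```

View pics/crop1.png

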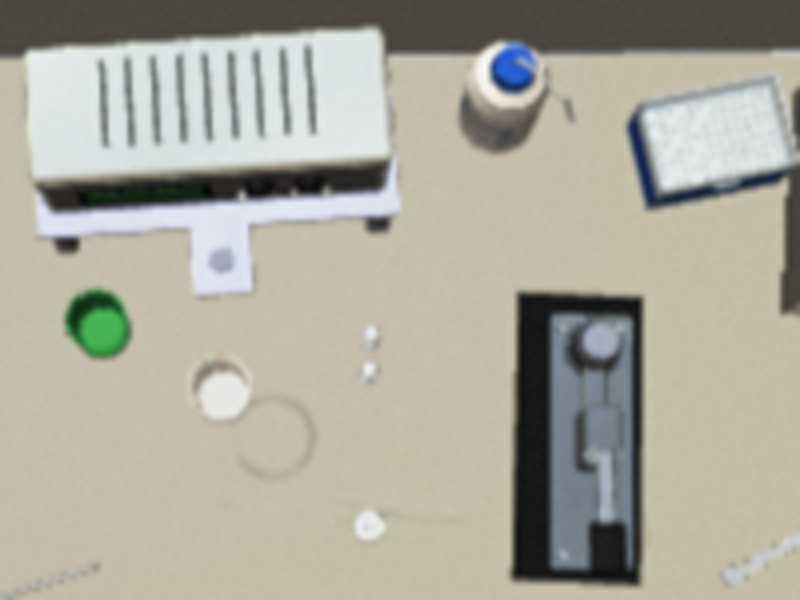

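The crop confirms the choice: the clear beaker's rim is at about crop (221,386), and the green cup at (98,325) is separate. The block top is at (603,428), the saddle at (600,343), the paddle at (607,545), the boss at (221,261), the vials at (371,335) and (369,372), and the filter at (369,526).

```bash
python3 - <<'E'
from h import *
k=lambda u,v:(195+(u+.5)/4-.5,125+(v+.5)/4-.5)
for nm,u,v,z in [('boss',221,260,.096),('tabL',194,296,.088),('tabR',252,293,.088),('plateL',38,236,.088),('plateR',398,213,.088),('rim',221.5,386,.062),('bot',221,392,0),('block',603,428,.073),('saddle',600,343,.065),('paddle',607,545,.099),('baseTL',549,313,.013),('baseBL',550,570,.013),('baseTR',634,318,.013),('mat',518,293,.003),('mat',641,298,.003),('mat',639,584,.003),('mat',514,578,.003),('filter',369,526,.014),('vial1',371,335,.038),('vial2',369,372,.038),('washbot',497,120,.02)]:
    print(nm,at('top',*k(u,v),z).round(4))
im=ctrl.read_camera('scene'); cv2.imwrite('pics/sc1.png',cv2.resize(im[170:290,160:380],None,fx=3.6,fy=3.6,interpolation=cv2.INTER_CUBIC)[:,:,::-1])
for X in [(.519,.05,0),(.519,.05,.062),(.626,.048,.096),(.46,-.15,0)]: print((pix('scene',X)-[160,170])*3.6)
E
```

```text
boss [0.6244 0.0485 0.096 ]
tabL [0.5961 0.0711 0.088 ]
tabR [0.5982 0.0235 0.088 ]
plateL [0.6476 0.1997 0.088 ]
plateR [ 0.6647 -0.0976  0.088 ]
rim [0.5252 0.0497 0.062 ]
bot [0.5292 0.0527 0.    ]
block [ 0.4861 -0.2633  0.073 ]
saddle [ 0.5581 -0.2647  0.065 ]
paddle [ 0.389  -0.2587  0.099 ]
baseTL [ 0.5936 -0.2304  0.013 ]
baseBL [ 0.3737 -0.2243  0.013 ]
baseTR [ 0.5886 -0.3035  0.013 ]
mat [ 0.6134 -0.2054  0.003 ]
mat [ 0.6081 -0.3122  0.003 ]
mat [ 0.3617 -0.3006  0.003 ]
mat [ 0.3677 -0.1949  0.003 ]
filter [ 0.4119 -0.0725  0.014 ]
vial1 [ 0.5713 -0.0757  0.038 ]
vial2 [ 0.5396 -0.0735  0.038 ]
washbot [ 0.7642 -0.1894  0.02  ]
[405.00559697 339.96363835]
[403.6635848 270.3537858]
[329.23463744 182.62190786]
[646.20285218 295.55787105]
```

View pics/sc1.png

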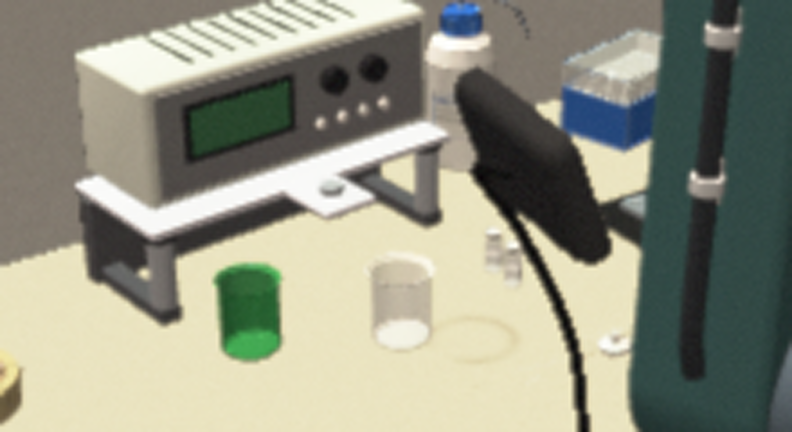

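```bash
python3 - <<'E'
from h import *
g=lambda u,v:(160+u/3.6,170+v/3.6); k=lambda u,v:(195+(u+.5)/4-.5,125+(v+.5)/4-.5)
print(two(k(221,260),g(331,187)),two(k(221.5,386),g(402,265)),two(k(221,392),g(402,333)))
E
python3 -m crank '[[[-1,0.383,0.728,0,0,0,-0.029],[-1,0.383,0.728,0,0,0,-0.029],[-1,0.383,0.728,0,0,0,-0.029],[-1,0.383,0.728,0,0,0,-0.028],[-1,0.383,0.728,0,0,0,-0.028]]]' 10
python3 -m crank '[[[-1,0.383,0.728,0,0,0,0],[-1,0.383,0.728,0,0,0,0],[-1,0.383,0.728,0,0,0,0],[-1,0.383,0.728,0,0,0,0],[-1,0.35,0.66,0,0,0,0]]]'
```

```text
(array([0.6246729 , 0.04811932, 0.09273157]), np.float64(0.0014044657570974391)) (array([0.52430664, 0.04889957, 0.06420348]), np.float64(0.001776346344603497)) (array([0.52705123, 0.05048392, 0.00313145]), np.float64(0.0054122691292380586))
time: 0.82
eef_pos: [0.3828, -0.2207, 0.2055]
tcp_rot: [[1.0, -0.004, 0.0], [-0.004, -1.0, -0.0], [0.0, 0.0, -1.0]]
contact_force: [1.0, 1.3, 0.6]
opening: 0.0941
grip_force: 0.0
time: 1.45
eef_pos: [0.524, 0.0475, 0.2054]
tcp_rot: [[1.0, 0.0, 0.0], [0.0, -1.0, -0.0], [0.0, 0.0, -1.0]]
contact_force: [0.4, -1.0, 0.4]
opening: 0.0938
grip_force: 0.0
```

```bash
python3 -m crank '[[[-1,0.013,0.03,-0.7,0,0,0],[-1,0,0,-0.7,0,0,0],[-1,0,0,-0.7,0,0,0],[-1,0,0,-0.33,0,0,0],[-1,0,0,0,0,0,0]]]' 8
python3 -m crank '[[[1,0,0,0,0,0,0],[1,0,0,0,0,0,0],[1,0,0,0,0,0,0],[1,0,0,0,0,0,0],[1,0,0,0,0,0,0]]]' 8
```

```text
time: 2.08
eef_pos: [0.5219, 0.0476, 0.0204]
tcp_rot: [[1.0, -0.0, -0.006], [-0.0, -1.0, 0.0], [-0.006, -0.0, -1.0]]
contact_force: [0.2, 0.0, 0.5]
opening: 0.0939
grip_force: 0.0
time: 2.7
eef_pos: [0.5247, 0.0478, 0.0237]
tcp_rot: [[1.0, -0.0, 0.001], [-0.0, -1.0, 0.0], [0.001, -0.0, -1.0]]
contact_force: [0.3, 0.7, 0.5]
opening: 0.0518
grip_force: 8.0
```

```bash
python3 -m crank '[[[1,0,0,0.3,0,0,0],[1,0,0,0.5,0,0,0],[1,-0.18,-0.61,0.1,0,0,0],[1,-0.18,-0.61,0,0,0,0],[1,-0.18,-0.61,0,0,0,0]]]'
python3 -m crank '[[[1,-0.18,-0.61,0,0,0,0],[1,0,0,0,0,0,0],[1,0,0,-0.4,0,0,0],[1,0,0,-0.35,0,0,0],[1,0,0,-0.12,0,0,0]]]'
```

```text
time: 3.32
eef_pos: [0.4833, -0.0908, 0.0907]
tcp_rot: [[1.0, 0.0, 0.0], [0.0, -1.0, -0.0], [0.0, 0.0, -1.0]]
contact_force: [0.3, 0.9, -0.9]
opening: 0.0516
grip_force: 7.9
time: 3.95
eef_pos: [0.4691, -0.1338, 0.0235]
tcp_rot: [[1.0, 0.0, -0.004], [0.0, -1.0, 0.002], [-0.004, -0.002, -1.0]]
contact_force: [-1.4, 5.4, 9.7]
opening: 0.0513
grip_force: 8.1
```

```bash
python3 -m crank '[[[1,0,0,0.01,0,0,0],[-1,0,0,0,0,0,0],[-1,0,0,0,0,0,0],[-1,0,0,0,0,0,0],[-1,0,0,0,0,0,0]]]'
python3 -m crank '[[[-1,0,0,0.3,0,0,0],[-1,0,0,0.7,0,0,0],[-1,0,0,0.7,0,0,0],[-1,0,0,0.3,0,0,0],[-1,0,0,0,0,0,0]]]'
python3 - <<'E'
from h import *
s=ctrl.state();print(s['eef_pos'])
im=save('top','crop2',(270,175,400,285),6)
E
```

```text
time: 4.58
eef_pos: [0.4706, -0.1356, 0.0266]
tcp_rot: [[1.0, -0.001, 0.001], [-0.001, -1.0, -0.0], [0.001, 0.0, -1.0]]
contact_force: [0.6, 0.4, 0.3]
opening: 0.0882
grip_force: 0.0
time: 5.2
eef_pos: [0.4717, -0.136, 0.1787]
tcp_rot: [[1.0, -0.001, 0.005], [-0.001, -1.0, -0.002], [0.005, 0.002, -1.0]]
contact_force: [-0.0, -0.5, 0.4]
opening: 0.0939
grip_force: 0.0
[ 0.47166476 -0.13600599  0.17871334]
```

View pics/crop2.png

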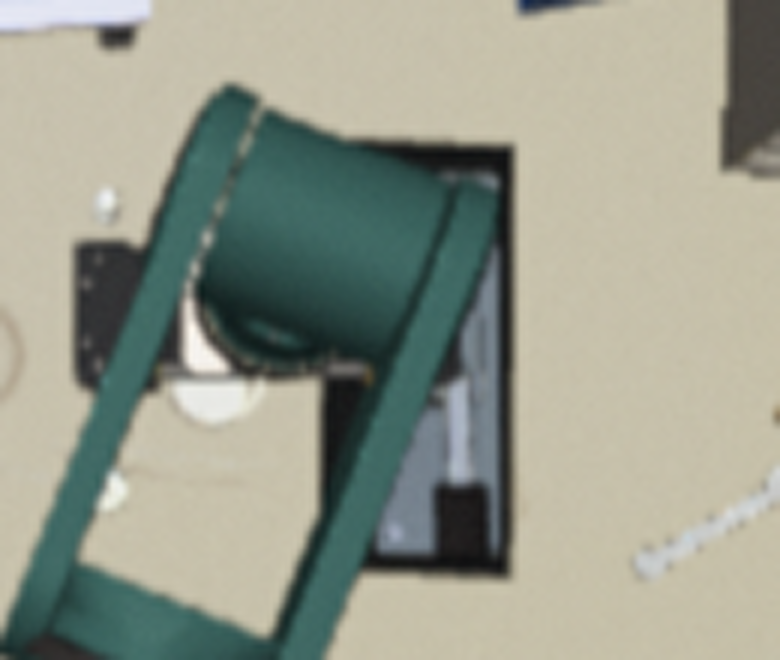

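Beaker stands upright at its temporary place (crop 218,385), vials and filter undisturbed. Next is the jack.

```bash
python3 -m crank '[[[-1,0.05,-0.56,0,0,0,-0.0105],[-1,0.05,-0.56,0,0,0,0],[-1,0.04,-0.56,0,0,0,0],[-1,0,0,0,0,0,0]]]' 40
python3 -m crank '[[[-1,0,0,-0.6,0,0,0],[-1,0,0,-0.6,0,0,0],[-1,0,0,-0.5,0,0,0],[-1,0,0,-0.25,0,0,0],[-1,0,0,0,0,0,0]]]'
python3 -m crank '[[[1,0,0,0,0,0,0],[1,0,0,0,0,0,0],[1,0,0,0,0,0,0],[1,0,0,0,0,0,0],[1,0,0,0,0,0,0]]]'
```

```text
time: 5.75
eef_pos: [0.4795, -0.2631, 0.1729]
tcp_rot: [[0.999, -0.037, -0.005], [-0.037, -0.999, 0.003], [-0.005, -0.002, -1.0]]
contact_force: [-0.2, 0.5, 0.3]
opening: 0.0941
grip_force: 0.0
time: 6.38
eef_pos: [0.4797, -0.2599, 0.0281]
tcp_rot: [[0.999, -0.033, -0.004], [-0.033, -0.999, 0.003], [-0.004, -0.002, -1.0]]
contact_force: [-0.3, 0.8, 0.3]
opening: 0.0938
grip_force: 0.0
time: 7.0
eef_pos: [0.4809, -0.2615, 0.0302]
tcp_rot: [[0.999, -0.034, 0.0], [-0.034, -0.999, -0.0], [0.0, 0.0, -1.0]]
contact_force: [-0.3, -0.1, 0.0]
opening: 0.0475
grip_force: 0.0
```

```bash
python3 -m crank '[[[1,0,0,0,0,0,0],[1,0,0,0,0,0,0],[1,0,0,0,0,0,0],[1,0,0,0.15,0,0,0],[1,0,0,0.3,0,0,0]]]' 45
python3 -m crank '[[[1,0,0,0.45,0,0,0],[1,0,0,0.45,0,0,0],[1,0,0,0,0,0,0]]]'
```

```text
time: 7.62
eef_pos: [0.4786, -0.2597, 0.0612]
tcp_rot: [[0.999, -0.033, -0.006], [-0.033, -0.999, 0.004], [-0.006, -0.004, -1.0]]
contact_force: [-0.2, -0.4, -6.7]
opening: 0.0296
grip_force: 45.0
time: 8.0
eef_pos: [0.4823, -0.2622, 0.1339]
tcp_rot: [[0.999, -0.033, 0.005], [-0.033, -0.999, -0.003], [0.005, 0.003, -1.0]]
contact_force: [-0.0, -1.2, -6.9]
opening: 0.0301
grip_force: 45.0
```

```bash
python3 -m crank '[[[1,-0.03,0.35,0,0,0,0.003],[1,-0.06,0.7,0,0,0,0.005],[1,-0.06,0.75,0,0,0,0.006],[1,-0.06,0.75,0,0,0,0.006],[1,-0.06,0.75,0,0,0,0.005]]]'
python3 -m crank '[[[1,-0.06,0.5,0,0,0,0.003],[1,-0.03,0.22,0,0,0,0],[1,0,0,0,0,0,0],[1,0,0,0,0,0,0]]]'
python3 - <<'E'
from h import *
s=ctrl.state();print(s['eef_pos'],s['tcp_rot'])
im=save('top','crop3',(195,155,395,305),4)
E
```

```text
time: 8.62
eef_pos: [0.4585, -0.0119, 0.1283]
tcp_rot: [[0.999, 0.045, -0.005], [0.045, -0.999, 0.001], [-0.005, -0.001, -1.0]]
contact_force: [0.7, 1.1, -6.1]
opening: 0.03
grip_force: 45.0
time: 9.12
eef_pos: [0.4537, 0.039, 0.1305]
tcp_rot: [[0.999, 0.053, -0.001], [0.053, -0.999, -0.001], [-0.001, 0.001, -1.0]]
contact_force: [0.4, -0.5, -7.7]
opening: 0.0299
grip_force: 45.0
[0.45370675 0.03899759 0.13046229] [[ 0.99857519  0.05334709 -0.0012988 ]
 [ 0.05334568 -0.99857551 -0.00109513]
 [-0.00135538  0.00102429 -0.99999856]]
```

View pics/crop3.png

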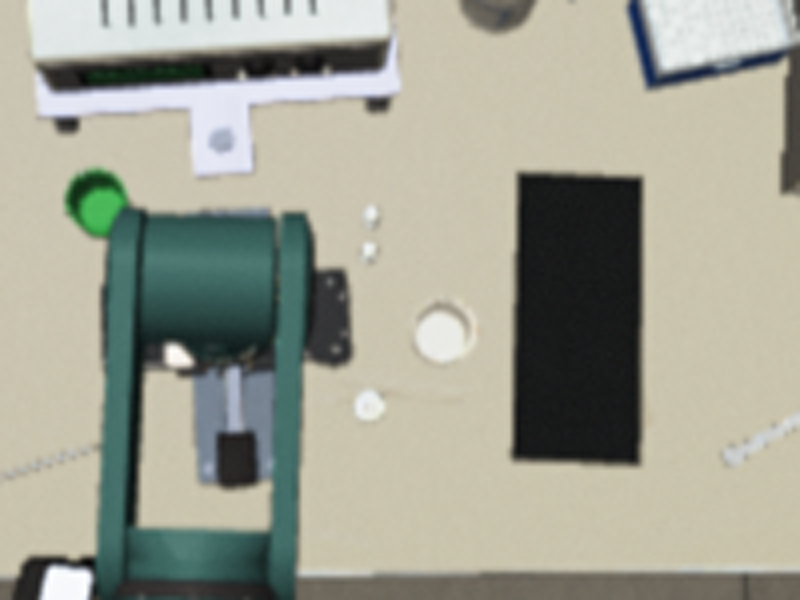

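The jack hangs level below the hand. Its rear edge is at crop (235,485), and the beaker at (443,332) and the vials are untouched. I lower it and slide it in.

```bash
python3 -m crank '[[[1,0,0,-0.3,0,0,0],[1,0,0,-0.5,0,0,0],[1,0,0,-0.35,0,0,0],[1,0,0,-0.17,0,0,0],[1,0,0,0,0,0,0]]]'
python3 - <<'E'
from h import *
s=ctrl.state();print(s['eef_pos'],s['contact_force'])
im=ctrl.read_camera('top'); cv2.imwrite('pics/t4.png',cv2.resize(im[195:295,200:300],None,fx=6,fy=6,interpolation=cv2.INTER_CUBIC)[:,:,::-1])
E
```

```text
time: 9.8
eef_pos: [0.4534, 0.0394, 0.0316]
tcp_rot: [[0.999, 0.053, -0.002], [0.053, -0.999, -0.0], [-0.002, 0.0, -1.0]]
contact_force: [-0.8, -0.1, -7.5]
opening: 0.0298
grip_force: 45.0
[0.4534339  0.03943769 0.03159198] [-0.76597364 -0.0539864  -7.50161947]
```

View pics/t4.png

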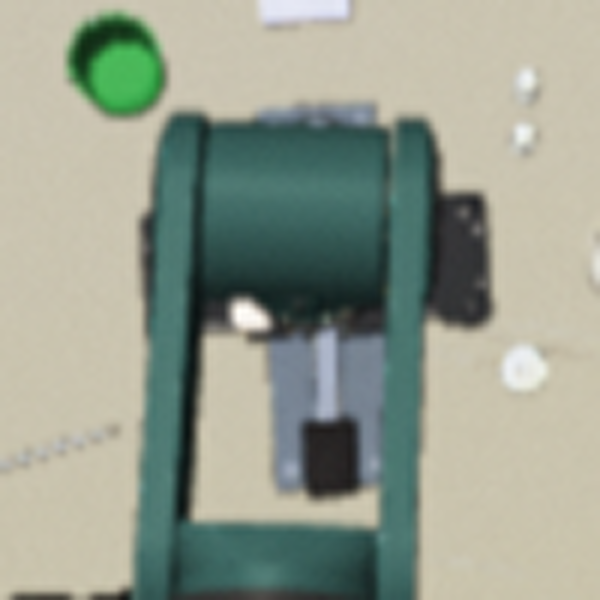

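The base plate's front edge is at crop y≈105 (x 258 to 376), and its rear left corner is at (280,493).

```bash
python3 - <<'E'
from h import *
k=lambda u,v:(200+(u+.5)/6-.5,195+(v+.5)/6-.5)
for nm,u,v,z in [('FL',258,107,.014),('FR',376,104,.014),('RL',280,493,.014),('pad',331,458,.1),('tabL',260,22,.088),('tabR',351,17,.088)]: print(nm,at('top',*k(u,v),z).round(4))
E
```

```text
FL [0.5627 0.0771 0.014 ]
FR [0.5639 0.0097 0.014 ]
RL [0.3443 0.0645 0.014 ]
pad [0.36   0.0332 0.1   ]
tabL [0.5974 0.0717 0.088 ]
tabR [0.5998 0.022  0.088 ]
```

```bash
python3 -m crank '[[[1,0.2,0.014,0,0,0,0],[1,0.35,0.022,0,0,0,0],[1,0.35,0.022,0,0,0,0],[1,0.25,0.016,0,0,0,0],[1,0.094,0.006,0,0,0,0]]]'
python3 -m crank '[[[1,0,0,0,0,0,0],[1,0,0,-0.03,0,0,0],[1,0,0,-0.02,0,0,0],[1,0,0,0,0,0,0]]]'
```

```text
time: 10.48
eef_pos: [0.55, 0.0462, 0.0334]
tcp_rot: [[0.999, 0.055, 0.003], [0.055, -0.999, -0.0], [0.003, 0.0, -1.0]]
contact_force: [-0.8, 0.3, -7.2]
opening: 0.0296
grip_force: 45.0
time: 10.98
eef_pos: [0.5465, 0.0461, 0.0282]
tcp_rot: [[0.999, 0.055, -0.001], [0.055, -0.999, -0.0], [-0.001, 0.0, -1.0]]
contact_force: [0.2, -0.7, -6.5]
opening: 0.0298
grip_force: 45.0
```

```bash
python3 -m crank '[[[1,0,0,-0.02,0,0,0],[1,0,0,0,0,0,0],[1,0,0,0,0,0,0]]]'
```

```text
time: 11.35
eef_pos: [0.5472, 0.0461, 0.027]
tcp_rot: [[0.999, 0.054, -0.0], [0.054, -0.999, -0.0], [-0.0, 0.0, -1.0]]
contact_force: [-0.3, 0.0, -6.0]
opening: 0.0299
grip_force: 45.0
```

```bash
python3 -m crank '[[[1,0,0,-0.02,0,0,0],[1,0,0,0,0,0,0],[1,0,0,0,0,0,0]]]'
```

```text
time: 11.72
eef_pos: [0.5472, 0.0461, 0.027]
tcp_rot: [[0.999, 0.055, 0.0], [0.055, -0.999, -0.0], [0.0, 0.0, -1.0]]
contact_force: [-4.7, 0.2, 3.9]
opening: 0.0299
grip_force: 45.0
```

```bash
python3 -m crank '[[[-1,0,0,0,0,0,0],[-1,0,0,0,0,0,0],[-1,0,0,0,0,0,0],[-1,0,0,0,0,0,0],[-1,0,0,0,0,0,0]]]' 8
python3 -m crank '[[[-1,0,0,0.3,0,0,0],[-1,-0.1,0,0.7,0,0,0],[-1,-0.2,0,0.6,0,0,0],[-1,-0.24,-0.6,0,0,0,-0.009],[-1,-0.24,-0.6,0,0,0,-0.009]]]'
python3 -m crank '[[[-1,-0.24,-0.6,0,0,0,0],[-1,0,-0.6,0,0,0,0],[-1,0,0,0,0,0,0]]]'
python3 - <<'E'
from h import *
im=save('top','crop5',(205,165,335,265),6)
print(ctrl.state()['eef_pos'])
E
```

```text
time: 12.35
eef_pos: [0.5473, 0.0461, 0.0254]
tcp_rot: [[0.999, 0.054, 0.0], [0.054, -0.999, -0.0], [0.0, 0.0, -1.0]]
contact_force: [-0.9, 0.1, 0.5]
opening: 0.0763
grip_force: 0.0
time: 12.98
eef_pos: [0.4888, -0.0446, 0.1467]
tcp_rot: [[1.0, -0.001, 0.003], [-0.001, -1.0, -0.001], [0.003, 0.001, -1.0]]
contact_force: [-0.5, -0.7, -0.6]
opening: 0.0941
grip_force: 0.0
time: 13.35
eef_pos: [0.4703, -0.1364, 0.1455]
tcp_rot: [[1.0, -0.007, 0.0], [-0.007, -1.0, -0.001], [0.0, 0.001, -1.0]]
contact_force: [-0.8, -0.0, -0.8]
opening: 0.0945
grip_force: 0.0
[ 0.47047955 -0.13475645  0.14542641]
```

View pics/crop5.png

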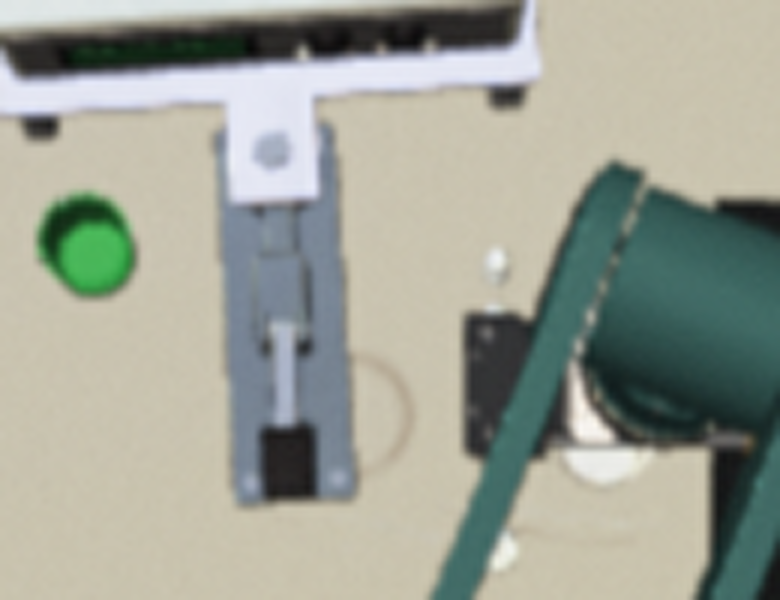

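The jack stands straight under the tab: rear base corners at crop (238,503) and (355,495), boss at (273,151), handle up. The beaker's base shows at (603,465).

```bash
python3 - <<'E'
from h import *
k=lambda u,v:(205+(u+.5)/6-.5,165+(v+.5)/6-.5)
L=at('top',*k(238,503),.01);R=at('top',*k(355,495),.01);p=at('top',*k(289,463),.096);b=at('top',*k(273,151),.096)
FL=at('top',*k(217,135),.01);FR=at('top',*k(331,127),.01)
ax=((FL-L)+(FR-R));ax/=np.linalg.norm(ax);print(L,R,ax,'saddle by rear',(L+R)/2+ax*.187,'by front',(FL+FR)/2-.031*ax,'by paddle',p+ax*.172,'boss',b,'paddle',p)
E
python3 -m crank '[[[-1,0,-0.01,-0.5,0,0,0],[-1,0,0,-0.6,0,0,0],[-1,0,0,-0.4,0,0,0],[-1,0,0,-0.12,0,0,0],[-1,0,0,0,0,0,0]]]' 8
python3 -m crank '[[[1,0,0,0,0,0,0],[1,0,0,0,0,0,0],[1,0,0,0,0,0,0],[1,0,0,0,0,0,0],[1,0,0,0,0,0,0]]]'
```

```text
[0.43959536 0.07147999 0.01      ] [0.44352495 0.00534736 0.01      ] [ 9.98301388e-01  5.82609610e-02 -5.19999342e-16] saddle by rear [0.62824251 0.04930848 0.01      ] by front [0.62375485 0.04904658 0.01      ] by paddle [0.62481305 0.0495327  0.096     ] boss [0.62396586 0.04786182 0.096     ] paddle [0.45310521 0.03951182 0.096     ]
time: 14.02
eef_pos: [0.4709, -0.1338, 0.0241]
tcp_rot: [[1.0, -0.001, -0.0], [-0.001, -1.0, 0.0], [-0.0, -0.0, -1.0]]
contact_force: [0.3, -0.8, 0.1]
opening: 0.0939
grip_force: 0.0
time: 14.65
eef_pos: [0.4708, -0.1346, 0.0242]
tcp_rot: [[1.0, -0.002, 0.0], [-0.002, -1.0, 0.0], [0.0, -0.0, -1.0]]
contact_force: [-0.1, 1.1, 0.5]
opening: 0.0513
grip_force: 8.0
```

Saddle is within about 2 mm of the pad. Beaker goes to the mat centre (0.488, -0.253).

```bash
python3 -m crank '[[[1,0,0,0.3,0,0,0],[1,0,0,0.3,0,0,0],[1,0.06,-0.5,0,0,0,0],[1,0.06,-0.6,0,0,0,0],[1,0.06,-0.48,0,0,0,0]]]'
python3 -m crank '[[[1,0,0,0,0,0,0],[1,0,0,-0.3,0,0,0],[1,0,0,-0.2,0,0,0],[1,0,0,-0.04,0,0,0],[1,0,0,0,0,0,0]]]'
```

```text
time: 15.28
eef_pos: [0.484, -0.2545, 0.0687]
tcp_rot: [[1.0, -0.002, -0.0], [-0.002, -1.0, -0.0], [-0.0, 0.0, -1.0]]
contact_force: [-0.2, -0.2, -2.0]
opening: 0.0513
grip_force: 8.0
time: 15.9
eef_pos: [0.4843, -0.2528, 0.0286]
tcp_rot: [[1.0, -0.001, -0.0], [-0.001, -1.0, -0.0], [-0.0, 0.0, -1.0]]
contact_force: [-0.2, 0.2, -1.3]
opening: 0.0511
grip_force: 8.0
```

```bash
python3 -m crank '[[[1,0,0,-0.02,0,0,0],[1,0,0,0,0,0,0],[-1,0,0,0,0,0,0],[-1,0,0,0,0,0,0],[-1,0,0,0,0,0,0]]]'
python3 -m crank '[[[-1,0,0,0.02,0,0,0],[-1,0,0,0.4,0,0,0],[-1,0,0,0.6,0,0,0],[-1,0,0,0.6,0,0,0],[-1,0,0,0.3,0,0,0]]]'
python3 -m crank '[[[1,-0.08,0.78,0,0,0,0.006],[1,-0.08,0.78,0,0,0,0.006],[1,-0.08,0.78,0,0,0,0.006],[1,-0.08,0.78,0,0,0,0],[1,-0.08,0.78,0,0,0,0]]]' 20
python3 - <<'E'
from h import *
im=save('top','crop6',(195,155,395,305),4)
print(ctrl.state()['eef_pos'])
E
```

```text
time: 16.52
eef_pos: [0.4844, -0.2533, 0.0273]
tcp_rot: [[1.0, -0.002, 0.0], [-0.002, -1.0, -0.0], [0.0, 0.0, -1.0]]
contact_force: [0.3, 1.0, -0.0]
opening: 0.0776
grip_force: 0.0
time: 17.15
eef_pos: [0.4852, -0.2539, 0.1746]
tcp_rot: [[1.0, -0.002, 0.004], [-0.002, -1.0, -0.003], [0.004, 0.003, -1.0]]
contact_force: [0.4, 0.4, -0.3]
opening: 0.0942
grip_force: 0.0
time: 17.77
eef_pos: [0.4538, 0.0411, 0.1714]
tcp_rot: [[0.999, 0.054, 0.001], [0.054, -0.999, -0.0], [0.001, 0.0, -1.0]]
contact_force: [1.1, -0.4, 0.4]
opening: 0.0477
grip_force: 0.0
[0.45252752 0.04801996 0.17150322]
```

View pics/crop6.png

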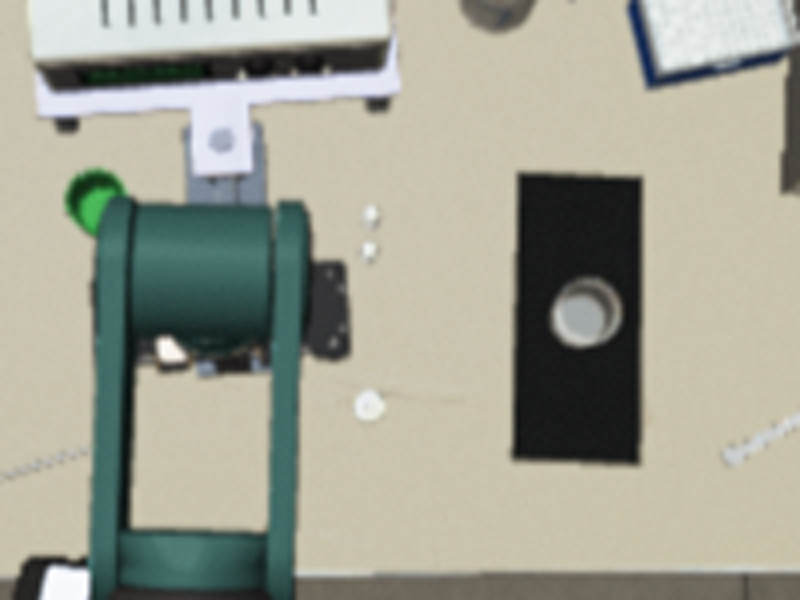

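The beaker stands upright on the mat (crop 585,312), with the jack under the tab and the fingers over the paddle.

```bash
python3 -m crank '[[[1,0,0,0,0,0,0],[1,0,0,0,0,0,0],[1,0,0,0,0,0,0],[1,0,0,0,0,0,0],[1,0,0,0,0,0,0]]]'
python3 - <<'E'
from h import *
im=ctrl.read_camera('scene'); print(ctrl.state()['eef_pos'])
for X in [(.624,.048,.096)]: print(pix('scene',X))
E
```

```text
time: 18.45
eef_pos: [0.4543, 0.0386, 0.171]
tcp_rot: [[0.999, 0.053, -0.0], [0.053, -0.999, -0.0], [-0.0, 0.0, -1.0]]
contact_force: [-0.5, 0.5, 0.4]
opening: 0.0005
grip_force: 0.0
[0.45426168 0.03880446 0.1709449 ]
[251.82741737 220.96347862]
```

```bash
python3 -m crank '[[[1,-0.02,0.007,-0.4,0,0,0],[1,0,0,-0.4,0,0,0],[1,0,0,-0.14,0,0,0],[1,0,0,0,0,0,0]]]'
python3 -m crank '[[[1,-0.005,0,-0.1,0,0,0],[1,-0.005,0,-0.15,0,0,0],[1,-0.005,0,-0.15,0,0,0],[1,0,0,-0.1,0,0,0],[1,0,0,0,0,0,0]]]'
```

```text
time: 19.0
eef_pos: [0.4527, 0.0398, 0.1005]
tcp_rot: [[0.999, 0.054, -0.0], [0.054, -0.999, -0.0], [-0.0, 0.0, -1.0]]
contact_force: [0.2, 0.5, 1.0]
opening: 0.0004
grip_force: 0.0
time: 19.62
eef_pos: [0.4519, 0.0397, 0.064]
tcp_rot: [[0.999, 0.055, 0.001], [0.055, -0.999, -0.001], [0.001, 0.001, -1.0]]
contact_force: [-4.4, -0.6, 10.6]
opening: 0.0005
grip_force: 5.3
```

```bash
python3 -m crank '[[[1,0,0,-0.06,0,0,0],[1,0,0,-0.05,0,0,0],[1,0,0,0,0,0,0],[1,0,0,0,0,0,0]]]'
```

```text
time: 20.12
eef_pos: [0.4527, 0.0397, 0.0582]
tcp_rot: [[0.999, 0.055, 0.003], [0.055, -0.999, -0.001], [0.003, 0.001, -1.0]]
contact_force: [-7.4, -0.2, 17.8]
opening: 0.0005
grip_force: 9.6
```

```bash
cat > m.py <<'E'
from h import *
for n in ('scene','top'):
    a=cv2.imread(f'pics/{n}0.png'); b=ctrl.read_camera(n)[:,:,::-1].copy()
    X=[(.6245,.0485,.096)]
    u,v=pix(n,X[0]).round().astype(int)
    T=a[v-7:v+8,u-9:u+10]; S=b[v-22:v+23,u-22:u+23]
    r=cv2.matchTemplate(S,T,cv2.TM_CCOEFF_NORMED); _,m,_,l=cv2.minMaxLoc(r)
    print(n,m,'shift',l[0]-13,l[1]-15,'per 17mm up+',pix(n,(.6245,.0485,.113))-pix(n,X[0]))
s=ctrl.state();print(s['time'],s['eef_pos'],s['contact_force'])
E
python3 m.py
```

```text
scene 0.6816446781158447 shift -1 -5 per 17mm up+ [-0.19965043 -5.31098434]
top 0.8760365843772888 shift 0 -2 per 17mm up+ [-0.22322187 -1.12845732]
20.225 [0.45270255 0.03971219 0.05821657] [-6.68149024  0.34226154 18.35571132]
```

The instrument is up about 16 mm (tilt roughly 0.11), so the trial stroke is made. I let the handle up.

```bash
python3 -m crank '[[[1,0,0,0.2,0,0,0],[1,0,0,0.25,0,0,0],[1,0,0,0.25,0,0,0],[1,0,0,0.25,0,0,0],[1,0,0,0,0,0,0]]]'
python3 -m crank '[[[1,0,0,0,0,0,0],[1,0,0,0,0,0,0]]]'
python3 m.py
python3 - <<'E'
from h import *
save('top','crop9',(205,165,335,265),6)
E
```

```text
time: 20.85
eef_pos: [0.4527, 0.0399, 0.1269]
tcp_rot: [[0.999, 0.055, 0.003], [0.055, -0.999, -0.0], [0.003, 0.0, -1.0]]
contact_force: [0.5, 0.7, -0.2]
opening: 0.0007
grip_force: 0.0
time: 21.1
eef_pos: [0.4508, 0.0399, 0.1246]
tcp_rot: [[0.999, 0.055, -0.002], [0.055, -0.999, -0.0], [-0.002, -0.0, -1.0]]
contact_force: [-0.3, 0.8, -0.0]
opening: 0.0006
grip_force: 0.0
scene 0.9973556995391846 shift 0 0 per 17mm up+ [-0.19965043 -5.31098434]
top 0.8879997730255127 shift 0 0 per 17mm up+ [-0.22322187 -1.12845732]
21.2 [0.45105375 0.03987912 0.12502377] [-0.18076596 -0.15717674 -0.29475579]
```

View pics/crop9.png

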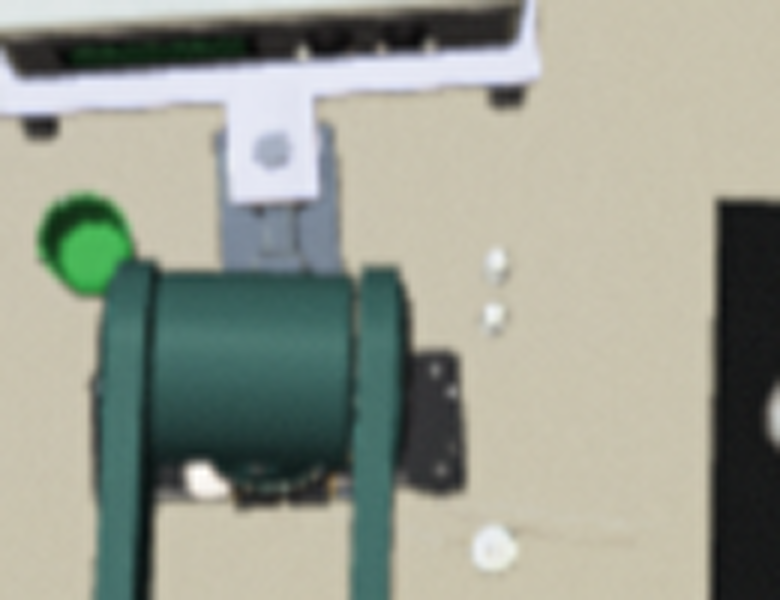

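The instrument is back at rest, and the jack has not moved (front edge at crop y≈130). Now the final push.

```bash
python3 -m crank '[[[1,0,0,-0.25,0,0,0],[1,0,0,-0.15,0,0,0],[1,0,0,-0.15,0,0,0],[1,0,0,-0.15,0,0,0],[1,0,0,-0.15,0,0,0]]]'
python3 -m crank '[[[1,0,0,-0.1,0,0,0],[1,0,0,0,0,0,0],[1,0,0,0,0,0,0],[1,0,0,0,0,0,0],[1,0,0,0,0,0,0]]]'
python3 m.py
```

```text
time: 21.88
eef_pos: [0.4512, 0.0398, 0.0634]
tcp_rot: [[0.999, 0.055, -0.001], [0.055, -0.999, -0.0], [-0.001, 0.0, -1.0]]
contact_force: [-5.0, -0.4, 12.6]
opening: 0.0005
grip_force: 6.5
time: 22.5
eef_pos: [0.4519, 0.0398, 0.058]
tcp_rot: [[0.999, 0.055, 0.001], [0.055, -0.999, -0.0], [0.001, 0.0, -1.0]]
contact_force: [-9.6, -0.0, 17.8]
opening: 0.0008
grip_force: 9.9
scene 0.6836814880371094 shift 0 -5 per 17mm up+ [-0.19965043 -5.31098434]
top 0.8752632737159729 shift 0 -2 per 17mm up+ [-0.22322187 -1.12845732]
22.6 [0.45188362 0.03982692 0.05798119] [-8.71791496  0.77233233 18.2669212 ]
```

Handle is down at its stop and the instrument is raised, held steady, so I hand in.

```bash
python3 -c "
from workcell import ctrl
print(ctrl.hand_in())"
```

```text
the job is handed in; nothing more can be done
None
```

I swapped the beaker and jack, made the trial stroke, and handed in at about 22.6 s with the fingers holding the handle down and the instrument's front about 16 mm up; the hand-in returned no verdict.

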